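# Snap the steam-vent cap back onto the rice cooker

## Robot

A 6-joint arm with a two-finger parallel gripper is mounted at the origin on the work surface. World frame = base frame: x ahead of the robot, y to its left, z up, the work surface at z = 0. Lengths are in m, angles in degrees, forces in N, time in s.
With the tool pointing down it reaches from about 0.3 to 0.75 m from the base axis. Payload 8.5 kg.
Tool frame: the origin (TCP) lies on the centre line of the jaws, within the pads' length; the fingertips stand env.tcp_to_tips ahead of it and the grasp point (between the pads) lies 8 mm behind it (env.tcp_to_tips is the distance from the TCP to the fingertips, in m); z points along the fingers, y is the direction in which the jaws open and shut (so a half turn about z gives the same grasp; the last joint's range is limited). The gripper opens to 85 mm and grips with 20 to 120 N. Pads are 22 mm wide; open, the fingers measure 114 mm over their backs; the gripper's body (76 mm by 85 mm) begins 54 mm behind the grasp point. The pads swing forward as they close: fully open they stand 13 mm farther back than shut.
Start: joints at [54.872, 21.807, 74.336, -0, 83.858, -12.336], TCP at [0.213, 0.507, 0.242] pointing down, gripper open.
Joint ranges: [-178.18, 178.18], [-50.72, 133.34], [12.68, 142.11], [-81.47, 261.47], [9.98, 163.14], [-165.26, 165.26]. Speed limits (degrees/s): [136.94, 136.94, 180, 180, 180, 180].

## Interface

Orientations are given as a 3x3 rotation matrix whose columns are the frame's x, y, z axes.
In Python, from rig import env gives the robot as it stands. The module is installed in compiled form; this text tells all that it offers.
- The arm moves only by the tool carry_out, never from a script. Its argument "rows" is a list of rows, each an object of numbers: "tx", "ty", "tz": the shift along the tool's x, y, z in cm; "yaw": the turn about the tool's z in rad. In form: [{"tx": .., "ty": .., "tz": .., "yaw": ..}, ...]. A call has 1 to 12 rows; each row shifts and turns the pose as measured when the row begins, along the tool's axes as they then stand; what a row does not reach is not made up. A row lasts 1/10 s, in which the tool goes at most 50 mm and 8.59 degrees, less where a joint would pass 70% of its speed; a pose out of reach is approached as far as the arm can. A call is refused whole if a number of a shift passes 5 or a number of a turn 0.15, either way. A call with a gripper value outside its range is refused whole. "jaw" is the closure, from -1 (fully open) to 1 (shut), set as the call begins (left out, the last holds). The fingers move at their own pace and stop on an object; "squeeze" is the grip in N (left out, the last holds). Time passes only in rows, so rows that do not move let the fingers close. It gives the time, the measured TCP pose, the force and the opening at its end, in the units of the state.
- env.observe(): the state, without advancing time (a new reading comes with each control period).
- env.get_image(name): name is "scene" or "top" or "wrist"; returns the picture (480x640x3 uint8, red, green, blue); there is no depth.
- env.camera_params(name): a dict with "vertical_fov" (degrees; the focal length in pixels is half the picture's height over the tangent of half this angle, whatever the lens; pixels are square), "cx", "cy" (the principal point, pixels), "k1" (the pictures are not rectified: a ray, as slopes to the right and down, at radius r is drawn at 1 + k1 r^2 times it, then the intrinsics apply), "view" (4x4, takes a point from world to camera coordinates). Camera axes: x right, y up, looking along -z (the intrinsics and any distortion apply to the point x, -y, -z); pixel columns grow to the right and rows downward; lengths in m; the calibration is good to about 2 mm. A picture is of the moment at which its call begins: read the wrist's pose just before it. camera_params takes no time and is no camera call; for the wrist camera it gives the pose at the moment of the call.
- env.close_job(): hands the job in, once; it reports no verdict.
The state is a dict: "time_s": time; "q": joint angles; "qvel": joint speeds; "joint_efforts": joint torques, N m; "position": TCP position; "tool_rot": TCP orientation; "ft_force": force on the tool from outside, world axes, zero at the start; "wrist_torque": the same for the moment, N m; "grip_width": finger opening in m.
Only numpy, scipy, OpenCV 4.12 (cv2) and the standard library are available. Lean on these libraries where they do the work, as an engineer would, in place of code of your own. Each camera call takes 0.05 s, during which the arm holds its last target. There are 200 camera calls.

## Task

The rice cooker's grey steam-vent cap has been washed and stands on the worktop: pick it up, set it over the vent stud on the cooker's lid and press it straight down until it clicks home. Keep pressing after the click so that the rubber seal under it is squeezed well down, and finish like that, still pushing firmly down on the cap with the gripper: do not let go at the end. Leave the other things on the worktop where they are.

Things in the scene. Friction and masses are not known exactly. Their poses are not given: they have to be found in the camera images.
- cap_center (a point): Dark grey plastic steam-vent cap, loose, 40 to 85 g, standing open side down at the start. Round, 53 mm tall: a skirt 41 mm across and 31 mm tall with a flat shoulder on top, then a plain knob 26 mm across and 22 mm tall to grip. Point on the axis half-way up: 26.5 mm above the foot, 4.5 mm below the shoulder; z up the axis. The other grey thing with a knob, a flat 68 mm jar lid, is not it.
- cap: The same cap: origin at the centre of its foot (underside), z up its axis. The skirt is hollow, 27 mm deep, open at the bottom; a rounded snap lip at its foot leaves an opening 28 mm across. It fits the stud in any turn about its axis.
- cooker: White rice cooker, 250 by 230 mm, fixed; origin under its centre on the worktop, x and y along its sides, its control panel on the -x side. The flat top of its lid is 170 mm above the worktop; nothing on it is taller than the vent stud.
- vent (a point): Top centre of the vent stud, an upright bare-metal post 23 mm across on the cooker's lid (this point is 31 mm above the lid top); z up. Its top 8 mm taper to 13 mm across. At its foot lies a 45 mm black rubber seal disc, top 20.5 mm below this point, on a 52 mm solid collar, top 24.7 mm below. The stud enters the cap when cap_center is 26.5 mm above this point.
- catch (a point): Stud axis at the height of four sprung steel balls in its sides (34 mm over the balls), 14 mm below vent. The cap's lip meets them with cap_center 16 mm above vent; passing them takes a push of 10 to 15 N, most near 13 mm; then the force drops (the click), and past 10 mm they pull the cap down to the seal (cap_center 6 mm above vent). About 2 mm above vent it meets the collar.
- vent_seal (a joint): How far the sprung rubber seal round the stud's foot is squeezed down, in m: 0 free, about 0.0042 full, with the cap on the collar. It pushes up with 4 N when first touched, 10 N when full. Cap clicked on and let go: about 0.001 to 0.0015. Squeezed well down is above 0.0025, a steady push of some 8 N; 12 to 20 N holds it fully down.
There are look-alikes about, which are no part of the job. What is shaped like the cap but pink, purple or red is not meant.

How it is judged (in metres and radians):
On the way, in this order (a step that is already met when the one before it is completed fails the run):
1. the cap is lifted clear of the worktop in the gripper (height (world z) of cap_center above 0.12 m and contact force between cap and the fingers above 0.5 N), for 0.2 s.
2. the cap is pressed past the click, upright on the stud (z of cap_center in the frame of vent below 0.0065 m and horizontal distance between cap_center and vent below 0.004 m and angle between cap_center's own z axis and vertical below 0.12 rad), for 0.1 s.
At the end, for the whole second after the job is handed in: The cap is snapped onto the vent stud (its centre within 4 mm of the stud's axis, less than 6.5 mm above the stud's top, tilted less than 0.12 rad), the gripper is touching it with more than 3 N, and the push keeps the seal squeezed by more than 2.5 mm, at rest, through the last second (all of step 2 and value of joint vent_seal above 0.0025 m and contact force between cap and the fingers above 3 N and linear speed of cap below 0.02 m/s); the arm keeps its last pose, push and grip.
It fails at once if another thing on the worktop is moved more than 30 mm (distance of any of jar_lid, shaker, mug, bowl, soap, saucer, spoon from where it was at the start of the episode above 0.03 m).
It also fails if it takes over 58 s, if anything falls off the work surface, if the arm or the gripper's body presses on something with over 40 N, if the wrist force passes 120 N, or if a joint passes its speed limit or range.

## Working session

There is one attempt and no reset: what is moved stays moved. The work goes in short steps, Python scripts to look and compute and a tool call to move; the robot and the scene stay as the last step left them, time stands still between calls to the robot, and variables do not carry over. Pictures are saved under pics/ and viewed, about 8 in all and at most 12, crops included, and the job is handed in when it is done.

Besides the shell and the picture viewer there is one more tool, called after "Emit:" by a JSON object that holds its "api" and its "payload". carry_out: Moves the arm, as the interface text tells. Its arguments: {"type":"object","properties":{"rows":{"type":"array","items":{"type":"object","properties":{"tx":{"type":"number"},"ty":{"type":"number"},"tz":{"type":"number"},"yaw":{"type":"number"}}}},"jaw":{"type":"number"},"squeeze":{"type":"number"}},"required":["rows"]}

```bash
mkdir -p pics; cat > h.py <<'E'
import numpy as np, cv2
from rig import env
def cam(n):
    p=env.camera_params(n); f=240/np.tan(np.radians(p['vertical_fov'])/2); return p,f
def ray(p,f,u,v):
    x,y=(u-p['cx'])/f,(v-p['cy'])/f
    rd=np.hypot(x,y); r=rd
    for _ in range(30): r=rd/(1+p['k1']*r*r)
    s=r/rd if rd>0 else 1
    V=np.array(p['view']); R=V[:3,:3]; c=-R.T@V[:3,3]
    return c,R.T@np.array([x*s,-y*s,-1])
def atz(p,f,u,v,z):
    c,d=ray(p,f,u,v); return c+d*(z-c[2])/d[2]
def proj(p,f,P):
    V=np.array(p['view']); q=V[:3,:3]@np.array(P)+V[:3,3]
    x,y=q[0]/-q[2],-q[1]/-q[2]; k=1+p['k1']*(x*x+y*y)
    return p['cx']+f*x*k,p['cy']+f*y*k
def snap(n,name):
    im=env.get_image(n)[:,:,::-1].copy(); cv2.imwrite(f'pics/{name}.png',im); return im
E
python3 - <<'E'
from h import *
for n in('top','scene'):
    snap(n,n+'0'); p,f=cam(n); c,d=ray(p,f,320,240); print(n,f,p['k1'],c,d)
s=env.observe();print(s['time_s'],s['position'],s['tool_rot'],env.tcp_to_tips,s['ft_force'],s['grip_width'])
E
```

```text
top 492.6232160937854 -0.10019851158883174 [ 0.36747901 -0.07967689  1.04494562] [ 0.14428569  0.00435078 -0.98966957]
scene 465.60947454616274 -0.012880059142444349 [ 1.12072696 -0.50480506  0.7042645 ] [-0.67318687  0.44008383 -0.59429667]
0.1 [0.21293022 0.50686616 0.24179015] [[-9.21924432e-01  3.87369114e-01 -7.15397844e-04]
 [ 3.87369684e-01  9.21923908e-01 -1.01739801e-03]
 [ 2.65433812e-04 -1.21508752e-03 -9.99999227e-01]] 0.011 [-0.211389    0.24428223 -1.17108917] 0.08527142404939797
```

View pics/top0.png

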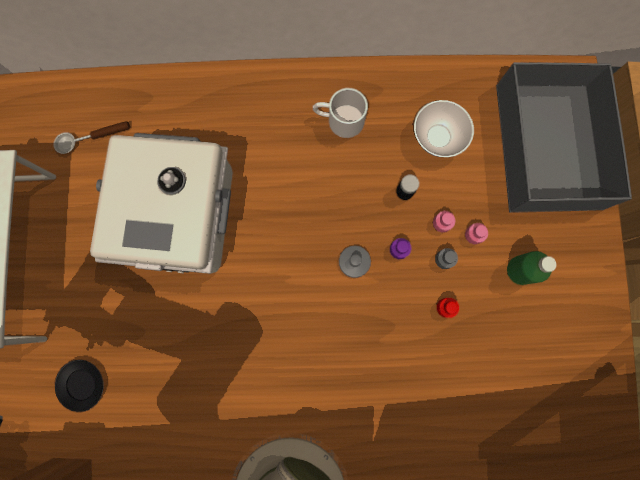

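View pics/scene0.png

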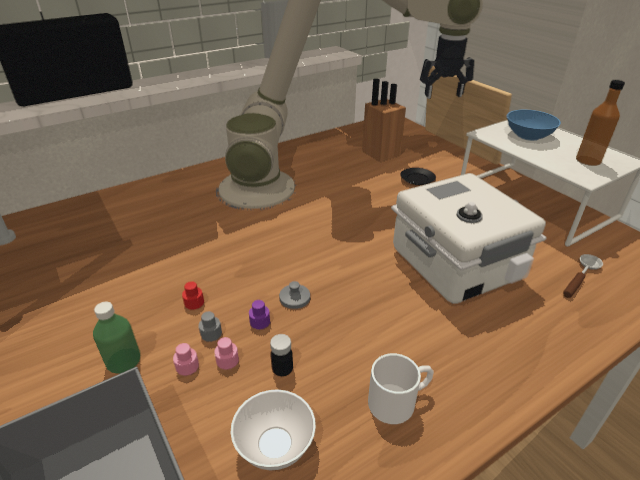

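The top view shows these things that could be taken for the cap:
- Grey knobbed thing at (447,258).
- Jar lid at (355,260).
- Pink caps at (445,220) and (478,233).
- Purple cap at (401,247).
- Red cap at (449,308).

I choose the grey one at (447,258), which is at (210,327) in the scene view. The vent stud is at (171,180) in the top view and (470,212) in the scene view. Next is a close crop.

```bash
python3 - <<'E'
from h import *
t=cv2.imread('pics/top0.png'); s=cv2.imread('pics/scene0.png')
def c(im,u,v,w=32): return cv2.resize(im[v-w:v+w,u-w:u+w],(384,288*384//288),interpolation=cv2.INTER_CUBIC)
g=np.vstack([np.hstack([c(t,447,258,24),c(t,171,180,24)]),np.hstack([c(s,210,327,24),c(s,470,212,24)])])
cv2.imwrite('pics/crop.png',cv2.resize(g,(600,600)))
p,f=cam('top'); q,h=cam('scene')
for u,v,z in((447,258,.031),(450,255,.053),(171,180,.201),(445,220,.03),(478,233,.03),(401,247,.03),(449,308,.03),(355,260,.01),(408,187,.05)): print(u,v,atz(p,f,u,v,z))
for u,v,z in((210,318,.053),(470,208,.201)): print('s',atz(q,h,u,v,z))
E
```

```text
447 258 [ 0.47008768 -0.33809388  0.031     ]
450 255 [ 0.47380363 -0.33906737  0.053     ]
171 180 [0.60612852 0.18759053 0.201     ]
445 220 [ 0.55059782 -0.33949628  0.03      ]
478 233 [ 0.52094692 -0.40796776  0.03      ]
401 247 [ 0.49602722 -0.24329494  0.03      ]
449 308 [ 0.36704223 -0.33604869  0.03      ]
355 260 [ 0.47368937 -0.14781261  0.01      ]
408 187 [ 0.61891286 -0.26149834  0.05      ]
s [ 0.47916098 -0.33742602  0.053     ]
s [0.62409897 0.17994741 0.201     ]
```

View pics/crop.png

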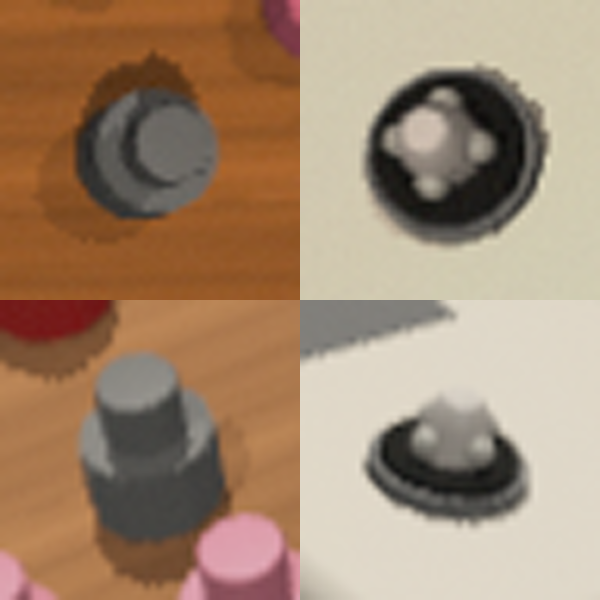

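The crop confirms the choice: a dark grey two-tier cap with a plain knob. The stud is on the lid with its balls and black seal. I'll triangulate both from the refined crop pixels and start the transit at the same time.

```bash
python3 - <<'E'
from h import *
p,f=cam('top'); q,h=cam('scene')
for a,b,z in(((451.3,256.9),(208.4,316.3),.053),((167,176.8),(472,203.7),.201)):
    c1,d1=ray(p,f,*a);c2,d2=ray(q,h,*b)
    t=np.linalg.lstsq(np.c_[d1,-d2],c2-c1,rcond=None)[0]
    print(atz(p,f,*a,z),atz(q,h,*b,z),c1+d1*t[0],c2+d2*t[1])
E
```

```text
[ 0.46983943 -0.34148705  0.053     ] [ 0.47324793 -0.3382683   0.053     ] [ 0.46991408 -0.34167799  0.05227657] [ 0.47171535 -0.33787411  0.05145847]
[0.61232042 0.19508731 0.201     ] [0.61499257 0.19579896 0.201     ] [0.61283531 0.19566512 0.19922524] [0.61403642 0.19712353 0.20004852]
```

Emit:
{"api": "carry_out", "payload": {"rows": [{"tx": -3.15,"ty": -3.78,"tz": 0,"yaw": 0},{"tx": -3.15,"ty": -3.78,"tz": 0,"yaw": 0},{"tx": -3.15,"ty": -3.78,"tz": 0,"yaw": 0},{"tx": -3.15,"ty": -3.78,"tz": 0,"yaw": 0},{"tx": -3.15,"ty": -3.78,"tz": 0,"yaw": 0},{"tx": -3.15,"ty": -3.78,"tz": 0,"yaw": 0},{"tx": -3.15,"ty": -3.78,"tz": 0,"yaw": 0},{"tx": -3.15,"ty": -3.78,"tz": 0,"yaw": 0},{"tx": -3.15,"ty": -3.78,"tz": 0,"yaw": 0},{"tx": -3.15,"ty": -3.78,"tz": 0,"yaw": 0},{"tx": -3.15,"ty": -3.78,"tz": 0,"yaw": 0},{"tx": -3.15,"ty": -3.78,"tz": 0,"yaw": 0}], "jaw": -0.3, "squeeze": 60}}

```text
time_s: 1.3
position: [0.386, -0.066, 0.2398]
tool_rot: [[-0.926, 0.378, -0.002], [0.378, 0.926, -0.003], [0.001, -0.003, -1.0]]
ft_force: [1.5, 0.7, 0.6]
grip_width: 0.0556
```

Both triangulations match the given heights. The cap is at about (0.4715, -0.340) and the vent at about (0.6135, 0.1955). I'll continue above the cap and turn so the jaws pass between the neighbours.

Emit:
{"api": "carry_out", "payload": {"rows": [{"tx": -3.05,"ty": -3.7},{"tx": -3.05,"ty": -3.7},{"tx": -3.05,"ty": -3.7},{"tx": -3.05,"ty": -3.7},{"tx": -3.05,"ty": -3.7},{"tx": -3.05,"ty": -3.7},{"yaw": 0.13,"tz": 2},{"yaw": 0.13,"tz": 2},{"yaw": 0.13,"tz": 2},{"yaw": 0.13,"tz": 2},{}]}}

```text
validation failed for argument at $.ro...
```

```bash
cat > w.py <<'E'
import sys
from h import *
s=env.observe(); p,f=cam('wrist'); im=snap('wrist',sys.argv[1])
P=np.array([float(x) for x in sys.argv[2:5]])
print(s['time_s'],s['position'],s['grip_width'],s['ft_force']); print('expect',proj(p,f,P))
R=np.array(s['tool_rot']); print(R.round(4)); print('tool delta cm',100*R.T@(P-s['position']))
import pickle; pickle.dump((p,f),open('wp.pkl','wb'))
E
python3 w.py wr1 0.4715 -0.340 0.053
```

```text
1.3 [ 0.38597305 -0.06604227  0.23984802] 0.05560169292333486 [1.47424121 0.72989901 0.59215493]
expect (np.float64(125.06451077721235), np.float64(379.39039414486814))
[[-9.257e-01  3.783e-01 -2.000e-03]
 [ 3.783e-01  9.257e-01 -2.600e-03]
 [ 9.000e-04 -3.200e-03 -1.000e+00]]
tool delta cm [-18.29703652 -22.06505116  18.73901771]
```

View pics/wr1.png

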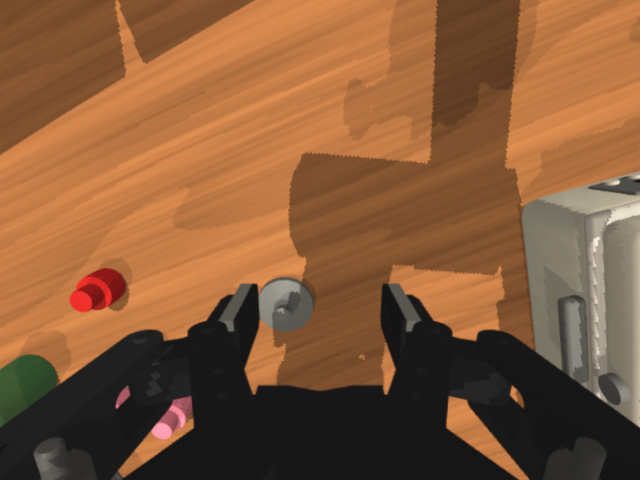

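The move was refused because its rows were incomplete, so this picture is from the old pose. It shows the jar lid at (285,303) and the red cap at (100,290). I'll repeat the move with full rows.

Emit:
{"api": "carry_out", "payload": {"rows": [{"tx": -3.05,"ty": -3.7,"tz": 0,"yaw": 0},{"tx": -3.05,"ty": -3.7,"tz": 0,"yaw": 0},{"tx": -3.05,"ty": -3.7,"tz": 0,"yaw": 0},{"tx": -3.05,"ty": -3.7,"tz": 0,"yaw": 0},{"tx": -3.05,"ty": -3.7,"tz": 0,"yaw": 0},{"tx": -3.05,"ty": -3.7,"tz": 0,"yaw": 0},{"tx": 0,"ty": 0,"tz": 2,"yaw": 0.13},{"tx": 0,"ty": 0,"tz": 2,"yaw": 0.13},{"tx": 0,"ty": 0,"tz": 2,"yaw": 0.13},{"tx": 0,"ty": 0,"tz": 2,"yaw": 0.13},{"tx": 0,"ty": 0,"tz": 0,"yaw": 0}]}}

```text
time_s: 2.45
position: [0.4705, -0.3567, 0.153]
tool_rot: [[-0.591, 0.807, -0.005], [0.807, 0.591, -0.001], [0.003, -0.005, -1.0]]
ft_force: [-0.5, 0.4, 0.8]
grip_width: 0.0556
```

```bash
python3 w.py wr2 0.4715 -0.340 0.053
```

```text
2.45 [ 0.47045654 -0.35669988  0.15298976] 0.05561399805906383 [-0.51374493  0.41137272  0.75516319]
expect (np.float64(333.23883973155336), np.float64(230.6138448808524))
[[-5.910e-01  8.067e-01 -5.200e-03]
 [ 8.067e-01  5.910e-01 -7.000e-04]
 [ 2.500e-03 -4.600e-03 -1.000e+00]]
tool delta cm [1.26011339 1.11739567 9.99713977]
```

View pics/wr2.png

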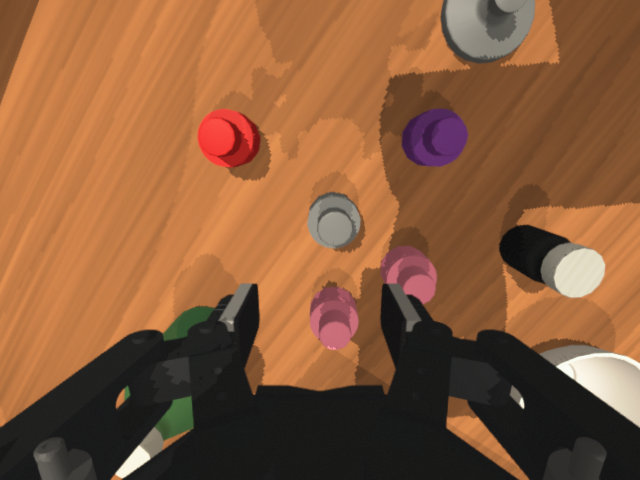

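The wrist view shows the grey cap, with its knob top at (334,226). The pink caps are at (334,325) and (412,280), clear of the finger paths. I'll refine the position from this knob pixel.

```bash
python3 - <<'E'
from h import *; import pickle
p,f=pickle.load(open('wp.pkl','rb')); P=atz(p,f,334.3,226,.053); print(P)
# skirt shoulder-level check: outline of the skirt circle at z=.031
print(atz(p,f,334,220,.031))
s=env.observe();R=np.array(s['tool_rot']);print(100*R.T@(P-s['position']))
E
```

```text
[ 0.470089   -0.33685897  0.053     ]
[ 0.47056859 -0.3364782   0.031     ]
[ 1.68749062  1.18243008 10.15661034]
```

Emit:
{"api": "carry_out", "payload": {"rows": [{"tx": 1.6,"ty": 1.2,"tz": 0,"yaw": 0},{"tx": 0,"ty": 0,"tz": 2.5,"yaw": 0},{"tx": 0,"ty": 0,"tz": 2.5,"yaw": 0},{"tx": 0,"ty": 0,"tz": 2.5,"yaw": 0},{"tx": 0,"ty": 0,"tz": 1.5,"yaw": 0},{"tx": 0,"ty": 0,"tz": 0,"yaw": 0}]}}

```text
time_s: 3.1
position: [0.4745, -0.3393, 0.0702]
tool_rot: [[-0.613, 0.79, 0.006], [0.79, 0.613, -0.013], [-0.014, -0.003, -1.0]]
ft_force: [0.1, -0.8, 0.7]
grip_width: 0.0556
```

```bash
python3 w.py wr3 0.4703 -0.3375 0.053
```

```text
3.1 [ 0.47448572 -0.3393389   0.07021984] 0.05557477173501305 [ 0.1184969  -0.84713162  0.70377119]
expect (np.float64(312.19828475334333), np.float64(286.4444218277284))
[[-0.6132  0.7899  0.0059]
 [ 0.7898  0.6132 -0.0128]
 [-0.0137 -0.0031 -0.9999]]
tool delta cm [ 0.42552224 -0.21247686  1.71698283]
```

View pics/wr3.png

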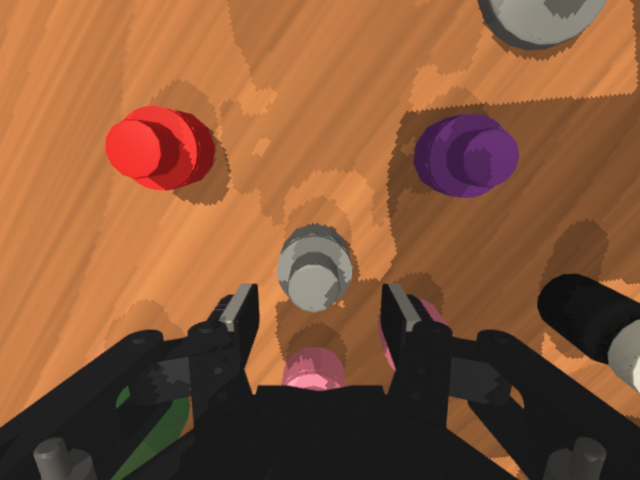

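The knob top is at (315,286), as predicted to within about 3 px. I'll make the final correction and go down.

Emit:
{"api": "carry_out", "payload": {"rows": [{"tx": 0.43,"ty": -0.15,"tz": 0,"yaw": 0},{"tx": 0,"ty": 0,"tz": 1.3,"yaw": 0},{"tx": 0,"ty": 0,"tz": 1.1,"yaw": 0},{"tx": 0,"ty": 0,"tz": 0,"yaw": 0}]}}

```text
time_s: 3.55
position: [0.4723, -0.3387, 0.0495]
tool_rot: [[-0.615, 0.788, 0.012], [0.788, 0.616, -0.019], [-0.022, -0.002, -1.0]]
ft_force: [-0.5, -0.0, 0.6]
grip_width: 0.0558
```

```bash
python3 - <<'E'
from h import *
s=env.observe();R=np.array(s['tool_rot']);print(s['position'],s['ft_force']);print(100*R.T@(np.array([.4704,-.3372,.045])-s['position']))
E
```

```text
[ 0.47228139 -0.3387247   0.04954917] [-0.52163099 -0.02708496  0.64913947]
[ 0.24614401 -0.05327929  0.44963048]
```

Emit:
{"api": "carry_out", "payload": {"rows": [{"tx": 0.25,"ty": -0.05,"tz": 0.45,"yaw": 0},{"tx": 0,"ty": 0,"tz": 0,"yaw": 0}]}}

```text
time_s: 3.75
position: [0.4702, -0.3371, 0.0444]
tool_rot: [[-0.616, 0.788, 0.012], [0.788, 0.616, -0.019], [-0.022, -0.003, -1.0]]
ft_force: [-0.2, 0.0, 0.3]
grip_width: 0.0555
```

Emit:
{"api": "carry_out", "payload": {"rows": [{"tx": 0,"ty": 0,"tz": 0,"yaw": 0},{"tx": 0,"ty": 0,"tz": 0,"yaw": 0},{"tx": 0,"ty": 0,"tz": 0,"yaw": 0},{"tx": 0,"ty": 0,"tz": 0,"yaw": 0},{"tx": 0,"ty": 0,"tz": 0,"yaw": 0},{"tx": 0,"ty": 0,"tz": 0,"yaw": 0}], "jaw": 1, "squeeze": 70}}

```text
time_s: 4.35
position: [0.4705, -0.3373, 0.0451]
tool_rot: [[-0.616, 0.788, 0.012], [0.788, 0.616, -0.02], [-0.023, -0.002, -1.0]]
ft_force: [-0.5, -1.2, -0.6]
grip_width: 0.0237
```

Emit:
{"api": "carry_out", "payload": {"rows": [{"tx": 0,"ty": 0,"tz": -1,"yaw": 0},{"tx": 0,"ty": 0,"tz": -3,"yaw": 0},{"tx": 0,"ty": 0,"tz": -3,"yaw": 0},{"tx": 0,"ty": 0,"tz": -3,"yaw": 0},{"tx": 0,"ty": 0,"tz": -3,"yaw": 0},{"tx": 0,"ty": 0,"tz": -3,"yaw": 0},{"tx": 0,"ty": 0,"tz": -3,"yaw": 0},{"tx": 0,"ty": 0,"tz": -3,"yaw": 0},{"tx": 0,"ty": 0,"tz": -3,"yaw": 0},{"tx": 0,"ty": 0,"tz": 0,"yaw": 0},{"tx": 0,"ty": 0,"tz": 0,"yaw": 0},{"tx": 0,"ty": 0,"tz": 0,"yaw": 0}]}}

```text
time_s: 5.55
position: [0.4656, -0.3303, 0.3121]
tool_rot: [[-0.616, 0.788, 0.014], [0.787, 0.616, -0.022], [-0.026, -0.002, -1.0]]
ft_force: [-0.4, -0.1, -0.2]
grip_width: 0.0236
```

```bash
python3 w.py wr4 0.6135 0.1955 0.290
```

```text
5.55 [ 0.4656292  -0.33026948  0.3120578 ] 0.02364638819681231 [-0.44179272 -0.09169265 -0.24574635]
expect (np.float64(-1722.2185577266357), np.float64(1570.1327902478745))
[[-0.6158  0.7877  0.0145]
 [ 0.7874  0.616  -0.0219]
 [-0.0261 -0.0021 -0.9997]]
tool delta cm [32.35288584 44.04021814  1.26831563]
```

View pics/wr4.png

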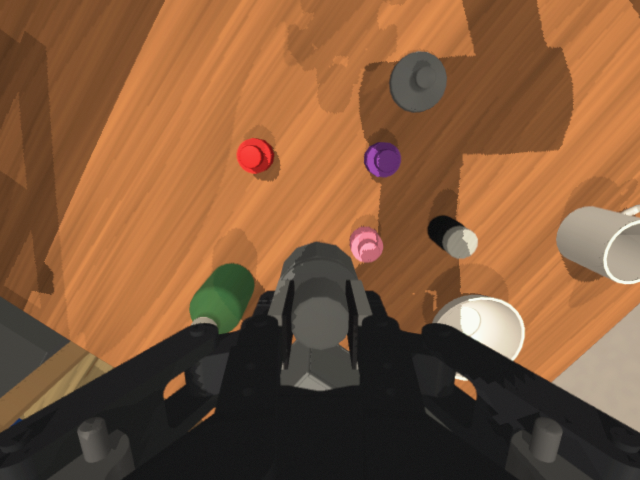

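The cap is held upright in the jaws, with the knob top at (320,318). I'll work out its offset from the TCP and carry it over the cooker.

```bash
python3 - <<'E'
from h import *; import pickle
p,f=pickle.load(open('wp.pkl','rb'))
s=env.observe();R=np.array(s['tool_rot']);o=np.array(s['position'])
for u,v,dz in((320,321,-.008),(320,285,.014)):
    P=o+R@np.array([0,0,dz]); c,d=ray(p,f,u,v); n=R[:,2]; X=c+d*((P-c)@n)/(d@n); print(1000*R.T@(X-o))
E
```

```text
[-0.82004698  1.62948774 -8.        ]
[ 6.06475323  1.65731025 14.        ]
```

Emit:
{"api": "carry_out", "payload": {"rows": [{"tx": 2.7,"ty": 3.67,"tz": 0,"yaw": 0},{"tx": 2.7,"ty": 3.67,"tz": 0,"yaw": 0},{"tx": 2.7,"ty": 3.67,"tz": 0,"yaw": 0},{"tx": 2.7,"ty": 3.67,"tz": 0,"yaw": 0},{"tx": 2.7,"ty": 3.67,"tz": 0,"yaw": 0},{"tx": 2.7,"ty": 3.67,"tz": 0,"yaw": 0},{"tx": 2.7,"ty": 3.67,"tz": 0,"yaw": 0},{"tx": 2.7,"ty": 3.67,"tz": 0,"yaw": 0},{"tx": 2.7,"ty": 3.67,"tz": 0,"yaw": 0},{"tx": 2.7,"ty": 3.67,"tz": 0,"yaw": 0},{"tx": 2.7,"ty": 3.67,"tz": 0,"yaw": 0},{"tx": 0,"ty": 0,"tz": 0,"yaw": 0}]}}

```text
time_s: 6.8
position: [0.603, 0.1705, 0.2889]
tool_rot: [[-0.612, 0.791, -0.011], [0.791, 0.612, -0.014], [-0.004, -0.017, -1.0]]
ft_force: [-0.8, -1.2, -0.1]
grip_width: 0.0235
```

```bash
python3 - <<'E'
from h import *
s=env.observe();R=np.array(s['tool_rot']);print(s['position'],R.round(3),s['grip_width']);print(100*R.T@(np.array([.6135,.1955,.275])-s['position']))
E
```

```text
[0.60296434 0.17053258 0.28888432] [[-0.612  0.791 -0.011]
 [ 0.791  0.612 -0.014]
 [-0.004 -0.017 -1.   ]] 0.02348730606815767
[1.33558296 2.3847974  1.34179913]
```

```bash
python3 w.py wr5 0.6135 0.1955 0.201
```

```text
6.8 [0.60296434 0.17053258 0.28888432] 0.02348730606815767 [-0.82226947 -1.2008788  -0.10623702]
expect (np.float64(354.5360121053083), np.float64(233.25376920925515))
[[-0.6119  0.7909 -0.0114]
 [ 0.7909  0.6117 -0.0138]
 [-0.0039 -0.0175 -0.9998]]
tool delta cm [1.36451661 2.51395928 8.74061525]
```

View pics/wr5.png

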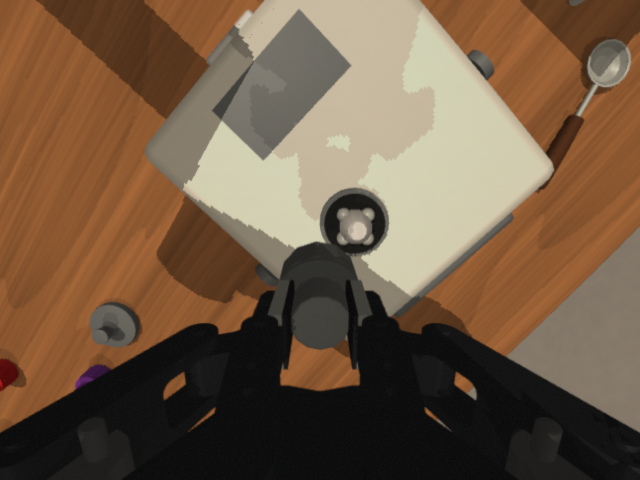

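The stud top is at (358,231) and the seal disc centre is at about (354,222). Both are close to the prediction.

```bash
python3 - <<'E'
from h import *; import pickle
p,f=pickle.load(open('wp.pkl','rb'))
s=env.observe();R=np.array(s['tool_rot']);o=np.array(s['position'])
im=cv2.imread('pics/wr5.png'); g=cv2.cvtColor(im,cv2.COLOR_BGR2GRAY)
m=((g<60)).astype(np.uint8); m[:, :300]=0; m[270:]=0; m[:180]=0;m[:,400:]=0; m[250:,:340]=0
n,l,st,ce=cv2.connectedComponentsWithStats(m); i=l[210,332] or 1+np.argmax(st[1:,4]); print(st[i],ce[i])
c=max(cv2.findContours((l==i).astype(np.uint8),0,2)[0],key=cv2.contourArea)
E=cv2.minEnclosingCircle(c);print(E)
for u,v,z in((358,231,.201),(*E[0],.1805),(354.5,221.5,.1765)):
    X=atz(p,f,u,v,z); print(u,v,X,100*R.T@(X-o))
E
```

```text
[ 300  194   85   76 2032] [349.24458661 227.50147638]
((341.1435546875, 230.17822265625), 45.24447250366211)
358 231 [0.6143493  0.19815322 0.201     ] [1.69036584 2.90204169 8.73435782]
341.1435546875 230.17822265625 [0.60876834 0.18840106 0.1805    ] [ 1.26807162  1.9025216  10.8050208 ]
354.5 221.5 [0.61318791 0.19909302 0.1765    ] [ 1.8467073   2.91254001 11.1839022 ]
```

Emit:
{"api": "carry_out", "payload": {"rows": [{"tx": 1.6,"ty": 2.6,"tz": 0,"yaw": 0},{"tx": 0,"ty": 0,"tz": 1.3,"yaw": 0},{"tx": 0,"ty": 0,"tz": 1.3,"yaw": 0},{"tx": 0,"ty": 0,"tz": 0,"yaw": 0}]}}

```text
time_s: 7.25
position: [0.613, 0.1938, 0.2589]
tool_rot: [[-0.608, 0.794, -0.017], [0.794, 0.608, -0.017], [-0.003, -0.024, -1.0]]
ft_force: [-0.4, 0.7, -0.7]
grip_width: 0.0233
```

```bash
cat > d.py <<'E'
from h import *
s=env.observe();R=np.array(s['tool_rot']);print(s['time_s'],s['position'],R[:,2],s['ft_force'],s['grip_width']);print(100*R.T@(np.array([.6135,.1975,.246])-s['position']))
E
python3 d.py
```

```text
7.25 [0.61301108 0.19378886 0.25886549] [-0.01725925 -0.0168515  -0.99970903] [-0.43282834  0.72540901 -0.72297577] 0.02331748872336528
[0.26854855 0.29524294 1.2790771 ]
```

Emit:
{"api": "carry_out", "payload": {"rows": [{"tx": 0.27,"ty": 0.3,"tz": 0.4,"yaw": 0},{"tx": 0,"ty": 0,"tz": 0,"yaw": 0},{"tx": 0,"ty": 0,"tz": 0,"yaw": 0}]}}

```text
time_s: 7.55
position: [0.6139, 0.1958, 0.2554]
tool_rot: [[-0.606, 0.795, -0.017], [0.795, 0.606, -0.017], [-0.003, -0.024, -1.0]]
ft_force: [-1.0, 0.4, 0.2]
grip_width: 0.0235
```

```bash
python3 d.py; python3 - <<'E'
from h import *
s=snap('scene','s2'); w=snap('wrist','w6')
a=cv2.resize(s[150:250,430:530],(400,400),interpolation=cv2.INTER_CUBIC); b=cv2.resize(w[180:380,220:420],(400,400))
cv2.imwrite('pics/pre.png',np.hstack([a,b]))
E
```

```text
7.55 [0.61392065 0.1957769  0.25537406] [-0.01714069 -0.01717404 -0.99970558] [-1.01468127  0.4106026   0.17797838] 0.023461534096736993
[0.16562085 0.09347371 0.93489223]
```

View pics/pre.png

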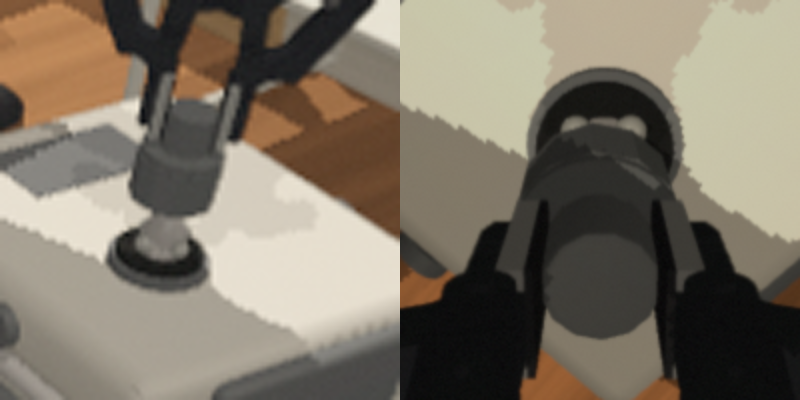

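The scene crop shows the cap upright just above the stud with their axes in line. The wrist crop shows the stud about 3 px to the right, which matches the remaining shift of +1 mm in ty. I'll apply it and start lowering.

Emit:
{"api": "carry_out", "payload": {"rows": [{"tx": 0.17,"ty": 0.12,"tz": 0,"yaw": 0},{"tx": 0,"ty": 0,"tz": 0.6,"yaw": 0},{"tx": 0,"ty": 0,"tz": 0.6,"yaw": 0},{"tx": 0,"ty": 0,"tz": 0.3,"yaw": 0},{"tx": 0,"ty": 0,"tz": 0,"yaw": 0}]}}

```text
time_s: 8.15
position: [0.6135, 0.1979, 0.2394]
tool_rot: [[-0.606, 0.795, -0.017], [0.795, 0.606, -0.017], [-0.004, -0.023, -1.0]]
ft_force: [0.7, 0.8, 0.1]
grip_width: 0.0235
```

```bash
python3 d.py
```

```text
8.15 [0.61345012 0.19789852 0.23937538] [-0.01655536 -0.01704098 -0.99971772] [0.68814056 0.81951412 0.09779741] 0.023496597927598787
[-0.03704542 -0.03575231 -0.66167823]
```

The stud is inside the lip with no side force. I'll press now.

Emit:
{"api": "carry_out", "payload": {"rows": [{"tx": 0,"ty": 0,"tz": 0.3,"yaw": 0},{"tx": 0,"ty": 0,"tz": 0.3,"yaw": 0},{"tx": 0,"ty": 0,"tz": 0.3,"yaw": 0}]}}

```text
time_s: 8.45
position: [0.6146, 0.1981, 0.2333]
tool_rot: [[-0.606, 0.795, -0.009], [0.795, 0.606, -0.016], [-0.007, -0.017, -1.0]]
ft_force: [-1.6, -1.8, 18.6]
grip_width: 0.0233
```

Emit:
{"api": "carry_out", "payload": {"rows": [{"tx": 0,"ty": 0,"tz": 0.4,"yaw": 0},{"tx": 0,"ty": 0,"tz": 0.4,"yaw": 0}]}}

```text
time_s: 8.65
position: [0.6154, 0.198, 0.2324]
tool_rot: [[-0.606, 0.795, 0.001], [0.795, 0.606, -0.015], [-0.013, -0.008, -1.0]]
ft_force: [-6.6, -1.7, 20.7]
grip_width: 0.0233
```

A side force of -6.6 N in x has built up and the tool has drifted +2 mm in x. I'll ease it back while pressing.

Emit:
{"api": "carry_out", "payload": {"rows": [{"tx": 0.12,"ty": -0.15,"tz": 0.3,"yaw": 0},{"tx": 0.05,"ty": -0.05,"tz": 0.5,"yaw": 0}]}}

```text
time_s: 8.85
position: [0.6142, 0.1983, 0.2316]
tool_rot: [[-0.606, 0.795, 0.014], [0.795, 0.606, -0.013], [-0.019, 0.003, -1.0]]
ft_force: [-5.0, -2.0, 21.9]
grip_width: 0.0236
```

```bash
python3 d.py
```

```text
8.85 [0.61416006 0.19830137 0.23158598] [ 0.01415267 -0.01332464 -0.99981106] [-4.99350801 -2.03146999 21.88543904] 0.02360943559193199
[-0.05133442 -0.09650789 -1.44099573]
```

Emit:
{"api": "carry_out", "payload": {"rows": [{"tx": 0.05,"ty": -0.1,"tz": 0.6,"yaw": 0},{"tx": 0.05,"ty": -0.08,"tz": 0.7,"yaw": 0}]}}

```text
time_s: 9.05
position: [0.6126, 0.1982, 0.2239]
tool_rot: [[-0.606, 0.795, 0.022], [0.795, 0.607, -0.012], [-0.023, 0.01, -1.0]]
ft_force: [-1.7, 0.3, 1.2]
grip_width: 0.0234
```

```bash
python3 d.py;  python3 - <<'E'
from h import *
s=snap('scene','s3'); w=snap('wrist','w7')
a=cv2.resize(s[150:250,430:530],(400,400),interpolation=cv2.INTER_CUBIC); b=cv2.resize(w[180:380,220:420],(400,400))
cv2.imwrite('pics/mid.png',np.hstack([a,b]))
E
```

```text
9.05 [0.61259858 0.19818769 0.2238732 ] [ 0.02228048 -0.01200255 -0.99967971] [-1.70707758  0.34970814  1.16779045] 0.02342465198152789
[-0.16034376  0.05299855 -2.20913769]
```

It clicked: the force dropped from 22 N to 1 N. Now I'll press firmly onto the seal.

Emit:
{"api": "carry_out", "payload": {"rows": [{"tx": 0,"ty": 0,"tz": 0.3,"yaw": 0},{"tx": 0,"ty": 0,"tz": 0.3,"yaw": 0},{"tx": 0,"ty": 0,"tz": 0.3,"yaw": 0}]}}

```text
time_s: 9.45
position: [0.6126, 0.1982, 0.2205]
tool_rot: [[-0.607, 0.795, 0.027], [0.795, 0.607, -0.012], [-0.026, 0.014, -1.0]]
ft_force: [-10.0, -0.6, 20.1]
grip_width: 0.0236
```

```bash
python3 d.py;  python3 - <<'E'
from h import *
s=snap('scene','s4'); w=snap('wrist','w8')
a=cv2.resize(s[150:250,430:530],(400,400),interpolation=cv2.INTER_CUBIC); b=cv2.resize(w[180:380,220:420],(400,400))
cv2.imwrite('pics/end.png',np.hstack([a,b]))
E
python3 d.py
```

```text
9.45 [0.61258277 0.19822234 0.22047819] [ 0.02677783 -0.01210121 -0.99956816] [-9.97408173 -0.59129149 20.05391699] 0.02361071228007038
[-0.17906474  0.06458658 -2.54774869]
9.55 [0.61257494 0.1982338  0.22049207] [ 0.02691406 -0.01208986 -0.99956464] [-8.22264755 -0.80668863 19.11877887] 0.02338410488910079
[-0.18060128  0.06478937 -2.54630611]
```

View pics/end.png

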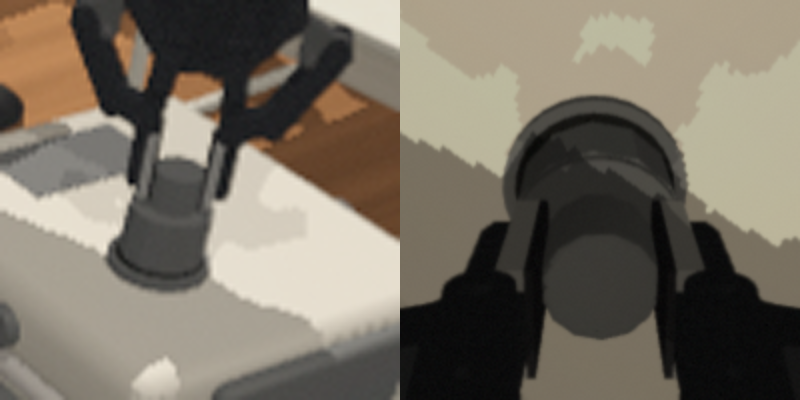

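The cap sits flush on the seal and collar with the gripper still pressing at about 19–20 N. The TCP at 0.2205 puts cap_center about 1–2 mm above the vent. I'll check that the hold is steady, then hand in.

```bash
python3 - <<'E'
from h import *
ok=True
for i in range(16):
    env.get_image('wrist'); s=env.observe()
    if i%5==0: print(s['time_s'],np.round(s['position'],4),np.round(s['ft_force'],1))
    ok&= 12<s['ft_force'][2]<28 and s['position'][2]<.2215
print(ok)
if ok: print(env.close_job())
E
```

```text
9.6 [0.6126 0.1982 0.2205] [-9.  -0.2 19.5]
9.85 [0.6126 0.1982 0.2205] [-9.2 -1.1 19.6]
10.1 [0.6126 0.1982 0.2205] [-9.1 -0.8 19.4]
10.35 [0.6126 0.1982 0.2205] [-9.4 -2.1 19.7]
True
the job is handed in; nothing more can be done
None
```

I gripped the grey cap by its knob, carried it over the cooker and pressed it onto the vent stud until it clicked. I then kept pressing and handed the job in with the gripper still holding and pushing down; no verdict was reported.

**Last checks:** for 0.8 s before handing in, the push stayed at about 19.5 N and the tool did not move. The tool height puts cap_center about 1–2 mm above the vent, so the cap should be down on the collar with the seal fully squeezed. The seal joint itself can't be read, so that is worked out from height and force. The last pictures show the cap sitting upright on the seal, and I saw no sign that other things had moved.

**What disagreed:**
- **Click force:** it took about 22 N instead of the stated 10–15 N, because the tool had drifted about 2 mm sideways. I corrected that while pressing.
- **Side force:** about 9 N sideways in x remained at the end.
- **Tilt:** the tool is tilted about 0.03 rad, within the 0.12 rad allowed for the cap.
- **Grip width:** it read 23.5 mm on the 26 mm knob, probably a gauge bias.
- **Refused move:** one move call was refused for incomplete rows and repeated; nothing moved meanwhile.

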